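# Close the plaster mould in the cam jig

## Task

On the jig, first turn the cam by its lever to its low point, where it clears the slide; only then push the slide fully forward by its wooden block, so that it shoves the loose plaster half up against the fixed half and the mould is closed. Just push with the fingertips, without forcing anything: do not grip or lift anything, keep the fingers off the loose plaster half, and leave the pots and tools around the jig where they are.

Things in the scene. Friction and masses are not known exactly. Their poses are not given: they have to be found in the camera images.
- jig: the fixed jig: a plywood board 300 (x) x 340 (y) x 15 mm on the table, carrying slide, cam and mould. Origin: centre of its underside; x points forward (the way the slide travels), y left, z up. Its highest parts (mould halves, lever knob) reach 85 mm above the table. Low wooden rails guide slide and mould
- cam (a joint): cam angle (rad, counter-clockwise from above). A flat steel eccentric disc, 64 mm across, on an upright pivot 18 mm off its centre. 0: low point (rim 14 mm from pivot) faces the slide's nose. Starts at 1.7 to 2.5: turn it clockwise. A stop ends the turn at -0.25. Stiff (4.5 N at the knob), stays where left, a modest push on the slide does not turn it. The slide gets home only within 0.45 of 0
- cam_pivot (a point): on the cam's upright pivot axis, level with the top of the lever bar, 43 mm above the table; in the jig frame x 55, y -75 mm
- cam_knob (a point): on the axis of the upright black round knob (22 mm across, top 85 mm above the table) at the end of the cam's lever, 65 mm above the table, 80 mm from the pivot. Lever bar: 16 mm wide, top 43 mm above the table. In the jig frame the lever points at (cam angle - 130 degrees) from x: at the start forward to forward right, at the low point back and right, knob at x 4, y -136 mm
- slide (a joint): travel of the follower slide (m), forward along the jig's x; starts at 0 to 0.002, fully home (mould closed) at 0.034. Needs about 2 N, and 1.5 to 4 N more while shoving the loose mould half; stays where left. Its steel nose (50 mm wide, at the right) runs against the cam's rim: with the cam off its low point the slide stops early
- slide_push (a point): centre of the rear face of the slide's upright dark wooden push block (70 mm wide across y, 20 mm thick along x; its top is 79 mm and this point 60 mm above the table). It moves with the slide; its x axis points forward. Push here, from behind
- half_center (a point): centre of the loose mould half: a plaster block 50 (x) x 110 (y) x 70 mm, 0.28 to 0.56 kg, standing on the jig board in front of the slide's aluminium pusher lip; it slides forward between two low rails
- half_face (a point): centre of the front (mating) face of the loose mould half
- fixed_face (a point): centre of the mating face of the fixed mould half; x points forward. The mould is closed when half_face has come up to it (the gap along x is about 30 mm at the start)
- slip_pot: small closed jar with a white lid, 42 mm across, 55 mm tall, standing on the jig board's rear left corner; origin under its centre. Leave it alone
- boxwood_tool: flat wooden modelling tool, 105 mm long, lying on the jig board's left edge; origin under its centre. Leave it alone
- glaze_pot: white pot with a red lid, 80 mm across, 85 mm tall, standing to the right of the jig; origin under its centre. Leave it alone
- tool_cup: dark cup full of wooden tools, 80 mm across, 175 mm tall, beyond the jig; origin under its centre. Leave it alone
- water_bottle: clear bottle with a blue cap, 62 mm across, 180 mm tall, left of the jig; origin under its centre. Leave it alone
- bowl: blue bowl, 150 mm across, 60 mm tall, left of the jig; origin under its centre. Leave it alone
- mug: white mug, 76 mm across, 85 mm tall, right of the jig; origin under its centre. Leave it alone
- brush: brush, 170 mm long, lying to the right of the jig; origin under its centre. Leave it alone
- half: the same loose mould half, origin at the centre of its underside, axes as the jig's

How it is judged:
On the way, in this order (a step that is already met when the one before it is completed fails the run):
1. the cam is turned to its low point (within 0.4 rad) while the slide is still back (under 10 mm of travel) (value of joint cam between -0.4 and 0.4 rad and value of joint slide below 0.01 m), for 0.2 s.
2. the slide is pushed home (within 2 mm) (value of joint slide above 0.032 m), for 0.2 s.
At the end, for the whole second after the job is handed in: The cam is within 0.4 rad of its low point, the slide within 2 mm of fully home, and the loose mould half stands squarely against the fixed half (gap under 3 mm, not raised, turned under 0.06 rad), at rest (value of joint cam between -0.4 and 0.4 rad and value of joint slide above 0.032 m and x of half_face in the frame of fixed_face above -0.003 m and z of half_face in the frame of fixed_face below 0.004 m and angle between the x axis of half_face and the x axis of fixed_face, either way round below 0.06 rad and linear speed of half below 0.01 m/s); the robot touches nothing.
It fails at once if the loose mould half is lifted by more than 8 mm (height (world z) of half_center above 0.058 m).
It fails at once if the fingers push on the loose mould half (contact force between the fingers and half above 3 N).
It fails at once if the cam's lever is gripped or forced (more than 38 N between it and the fingers) (contact force between the fingers and cam above 38 N).
It fails at once if the slide is gripped or forced (more than 38 N between it and the fingers) (contact force between the fingers and slide above 38 N).
It fails at once if a bystander (pot, tool, cup, bottle, bowl, mug, brush) is displaced by more than 20 mm (distance of any of slip_pot, boxwood_tool, glaze_pot, tool_cup, water_bottle, bowl, mug, brush from where it was at the start of the episode above 0.02 m).
It also fails if it takes over 58 s, if anything falls off the work surface, if the arm or the gripper's body presses on something with over 40 N, if the wrist force passes 120 N, or if a joint passes its speed limit or range.

## Robot

A 7-joint arm with a two-finger parallel gripper is mounted at the origin on the work surface. World frame = base frame: x ahead of the robot, y to its left, z up, the work surface at z = 0. Lengths are in m, angles in rad, forces in N, time in s.
With the tool pointing down it reaches from about 0.425 to 0.875 m from the base axis. Payload 8.4 kg.
Tool frame: the origin (TCP) lies at the very end of the fingers, on their centre line; the grasp point (between the pads) lies 19 mm behind it; z points along the fingers, y is the line along which they close (so a half turn about z gives the same grasp; the last joint's range is limited). The gripper opens to 87 mm and grips with 3 to 60 N. Pads are 19 mm wide; open, the fingers measure 117 mm over their backs; the gripper's body (75 mm by 190 mm) begins 51 mm behind the grasp point.
Start: joints at [-1.389, 0.333, 0.04, 1.465, -0.013, 1.343, -0.059], TCP at [0.18, 0.625, 0.192] pointing down, gripper open.
Joint ranges: [-2.58, 2.58], [-0.38, 2.09], [-1.3, 1.39], [0.25, 2.4], [-1.5, 4.64], [0.08, 2.09], [-2.65, 2.65]. Speed limits (rad/s): [2.22, 2.22, 2.79, 2.79, 3.14, 3.14, 3.14].

## Interface

Orientations are given as a unit quaternion [x, y, z, w].
In Python, from cell import ctrl gives the robot as it stands.
- The arm moves only by the shell command python3 -m inch 'ROWS' [FORCE]. ROWS is text: rows parted by semicolons, each of 7 numbers parted by spaces: the shift along the world's x, y, z in units of 40 mm (1.0 is 40 mm), then the turn, a rotation vector about the world's x, y, z in units of 6 degrees (1.0 is 6 degrees), then the closure, from 0 (fully open) to 1 (shut). A call has exactly 8 rows; each row is the pose to reach, as a shift and turn from the pose commanded when the call began; what a row does not reach only later rows make up. A row lasts 1/12 s, in which the tool goes at most 41.7 mm and 7.16 degrees, less where a joint would pass 70% of its speed; a pose out of reach is approached as far as the arm can. A call with a gripper value outside its range is refused whole. The fingers move at their own pace and stop on an object; FORCE is the grip in N (left out, the last holds). Time passes only in rows, so rows that repeat a pose let the fingers close, or fill a call up. It gives the time, the measured TCP pose, the force, the opening and the grip force at its end, in the units of the state.
- ctrl.observe(): the state, without advancing time (a new reading comes with each control period).
- ctrl.snapshot(name): name is "scene" or "side" or "wrist"; returns a dict with "img" (480x640x3 uint8, blue, green, red), "intrinsics" (3x3 intrinsics, pixels), "k1" (the pictures are not rectified: a ray, as slopes to the right and down, at radius r is drawn at 1 + k1 r^2 times it, then the intrinsics apply), "view" (4x4, takes a point from world to camera coordinates); the wrist camera has in their place "T_tool_cam" (4x4, takes a point from camera to tool coordinates, whose origin is the TCP and whose axes are the flange's). Camera axes: x right, y down, z forward; pixel columns grow to the right and rows downward; lengths in m; the calibration is good to about 2 mm. A picture is of the moment at which its call begins: read the wrist's pose just before it. There is no depth.
- ctrl.close_job(): hands the job in; it is judged then, once.
The state is a dict: "time_s": time; "q": joint angles; "qd": joint speeds; "joint_efforts": joint torques, N m; "tcp_pos": TCP position; "tool_rot": TCP orientation; "ft_force": force on the tool from outside, world axes, zero at the start; "torque": the same for the moment, N m; "width": opening from 0.0 (shut) to 1.0 (fully open); "grasp_force": force on a finger pad.
Only numpy, scipy, OpenCV 4.12 (cv2) and the standard library are available. Lean on these libraries where they do the work, as an engineer would, in place of code of your own. Each camera call takes 0.05 s, during which the arm holds its last target. There are 200 camera calls.

## Working session

There is one attempt and no reset: what is moved stays moved. The work goes in short steps, Python scripts to look and compute and a shell command to move; the robot and the scene stay as the last step left them, time stands still between calls to the robot, and variables do not carry over. Pictures are saved under pics/ and viewed, at most 10 in all, crops included, and the job is handed in when it is done.

```bash
mkdir -p pics
cat > h.py <<'E'
import numpy as np, cv2
from cell import ctrl
def snap(n):
    s=ctrl.snapshot(n); return s
def ray(s,px):
    K=np.array(s["intrinsics"]); k=s["k1"]
    d=np.array([(px[0]-K[0,2])/K[0,0],(px[1]-K[1,2])/K[1,1]]); u=d.copy()
    for _ in range(30): u=d/(1+k*(u@u))
    V=np.array(s["view"]); R=V[:3,:3]; return -R.T@V[:3,3], R.T@np.array([u[0],u[1],1])
def onz(s,px,z):
    o,d=ray(s,px); return o+d*(z-o[2])/d[2]
def proj(s,P):
    V=np.array(s["view"]);K=np.array(s["intrinsics"]);p=V[:3,:3]@np.array(P)+V[:3,3];u=p[:2]/p[2];u=u*(1+s["k1"]*(u@u));return K[0,0]*u[0]+K[0,2],K[1,1]*u[1]+K[1,2]
E
python3 - <<'E'
from h import *
for n in("scene","side"):
    s=snap(n); cv2.imwrite(f"pics/{n}0.png",s["img"]); print(n,ray(s,(320,240)))
o=ctrl.observe();print(o["time_s"],o["tcp_pos"],o["tool_rot"],o["ft_force"])
E
```

```text
scene (array([0.96325238, 0.54499289, 1.05375717]), array([-0.32841956, -0.42494058, -0.84364073]))
side (array([0.31593473, 0.67643062, 0.7429379 ]), array([ 0.23804749, -0.65823585, -0.71433783]))
0.1 [0.18001618 0.62408161 0.19115255] [ 1.39947308e-01  9.90158679e-01 -7.32699262e-04 -7.16093153e-05] [-0.24671219 -0.3559711   0.36125088]
```

View pics/scene0.png

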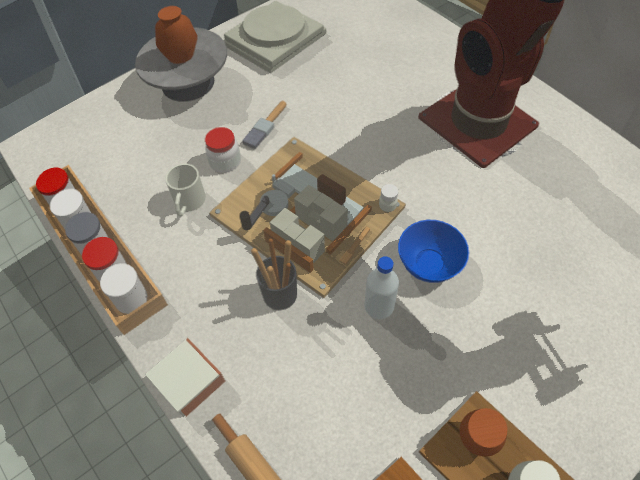

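View pics/side0.png

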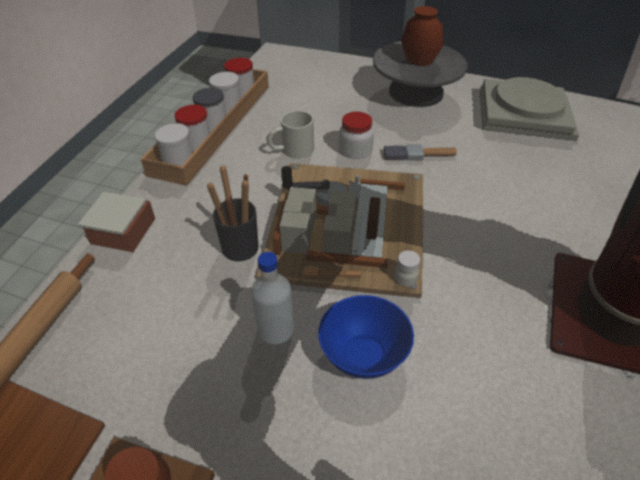

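The scene view shows the jig with rear corners near (293,138) and (405,205), and front corners near (323,294) and (209,214). The push block is at about (330,190) and the black knob at about (247,218). The side view agrees, with the knob at (287,177) and the block at (373,218). I'll fit the jig pose from the corners.

Run:
```python
from h import *
s=snap("scene");t=snap("side")
a=cv2.resize(s["img"][125:305,195:415],None,fx=3.6,fy=3.3,interpolation=cv2.INTER_CUBIC)
cv2.imwrite("pics/c1.png",a)
b=cv2.resize(t["img"][150:300,255:435],None,fx=4,fy=4,interpolation=cv2.INTER_CUBIC)
b=cv2.convertScaleAbs(b,alpha=1.5);cv2.imwrite("pics/c2.png",b)
for c in[(293,138),(405,205),(323,294),(209,214)]: print(onz(s,c,.015))
```

```text
[ 0.41711057 -0.25529056  0.015     ]
[0.35008619 0.07506765 0.015     ]
[0.63878098 0.12784286 0.015     ]
[ 0.70729801 -0.19740354  0.015     ]
```

View pics/c1.png

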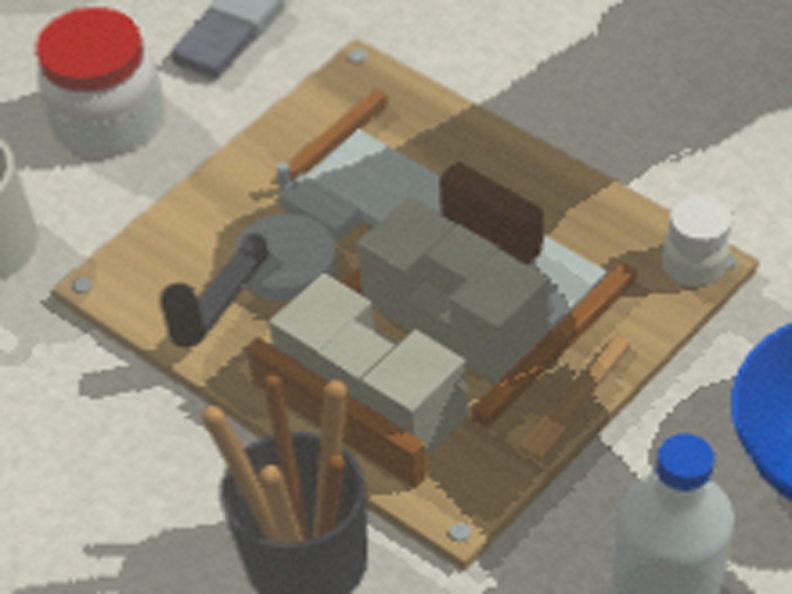

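View pics/c2.png

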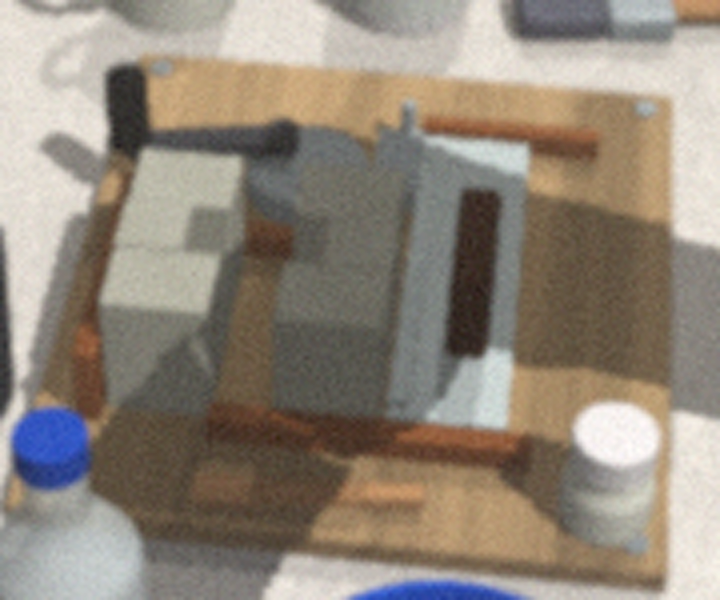

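The crops show these scene-crop positions: board corners (357,40), (756,265), (464,559), (52,291); knob top near (180,292); pivot hub near (255,245). The slide block sits behind the loose half, and the lever points forward and slightly right.

```bash
cat > jig.py <<'E'
from h import *
def fit():
    s=snap("scene"); f=lambda c:(195+c[0]/3.6,125+c[1]/3.3)
    J=np.array([[-.15,-.17],[-.15,.17],[.15,.17],[.15,-.17]])
    W=np.array([onz(s,f(c),.015)[:2] for c in[(357,40),(756,265),(464,559),(52,291)]])
    c=W.mean(0);H=J.T@(W-c);th=np.arctan2(H[0,1]-H[1,0],H[0,0]+H[1,1])
    R=np.array([[np.cos(th),-np.sin(th)],[np.sin(th),np.cos(th)]])
    return s,f,c,R,th,W-c-J@R.T
E
python3 - <<'E'
from jig import *
s,f,c,R,th,e=fit();print(c,th,e.round(4))
w=lambda x,y:c+R@np.array([x,y])
k=onz(s,f((181,292)),.085)[:2];kj=R.T@(k-c);p=w(.055,-.075)
print("knob",k,kj,"pivot pred",p,"meas",onz(s,f((255,243)),.045))
d=kj-[.055,-.075];print("r",np.hypot(*d),"cam",np.degrees(np.arctan2(d[1],d[0]))+130)
print("low knob",w(.004,-.136))
for q in[(458,163),(443,180),(543,208)]:
    P=onz(s,f(q),.079)[:2];print("block corner",P,R.T@(P-c))
t=snap("side");f2=lambda q:(255+q[0]/4,150+q[1]/4)
print("side knob",onz(t,f2((127,72)),.085)); 
for q in[(497,192),(480,355),(465,190),(450,352)]:
    P=onz(t,f2(q),.079)[:2];print("blk side",P,R.T@(P-c))
for nm,q,z in[("glaze",(90,45),.085),("mugrim",(0,200),.085)]: P=onz(s,f(q),z)[:2];print(nm,P,R.T@(P-c))
P=onz(s,(278,268),.09)[:2];print('cup',P,R.T@(P-c))
P=onz(s,(183,180),.085)[:2];print('mug',P,R.T@(P-c))
E
```

```text
[ 0.52673656 -0.06224142] 0.1920308623782148 [[ 0.0011  0.002 ]
 [ 0.0036 -0.0003]
 [-0.0036 -0.0035]
 [-0.0012  0.0018]]
knob [ 0.66440901 -0.09748052] [ 0.12841636 -0.06086654] pivot pred [ 0.59503955 -0.12536591] meas [ 0.59293091 -0.12709177  0.045     ]
r 0.07476441190153148 cam 140.8967632412781
low knob [ 0.55661902 -0.19497815]
block corner [ 0.46917379 -0.07645994] [-0.05921834 -0.00297115]
block corner [ 0.48560415 -0.07118222] [-0.04208272 -0.00092623]
block corner [ 0.45444534 -0.01319438] [-0.06160165  0.06194247]
side knob [ 0.66708044 -0.1011625   0.085     ]
blk side [ 0.46708246 -0.07849922] [-0.06166042 -0.0045738 ]
blk side [0.44615759 0.03021056] [-0.0614531   0.10613131]
blk side [ 0.48199656 -0.07492562] [-0.04633843 -0.0039123 ]
blk side [0.45922624 0.03271077] [-0.04814749  0.10609138]
glaze [ 0.58494003 -0.313447  ] [ 0.00919032 -0.25769639]
mugrim [ 0.70595751 -0.23286755] [ 0.14336216 -0.20169462]
cup [0.6933189  0.05614151] [0.18611405 0.08441418]
mug [ 0.71808371 -0.26451512] [ 0.14922543 -0.23507478]
```

```bash
python3 - <<'E'
from jig import *
s,f,c,R,th,e=fit()
for nm,q,z in[("fix",(325,275),.085),("fix",(271,325),.085),("fix",(467,358),.085),("fix",(413,410),.085),("loose",(408,198),.085),("loose",(358,243),.085),("tool",(213,412),.175),("tool",(272,380),.16),("tool",(335,385),.17),("cup",(295,470),.1)]:
    P=onz(s,f(q),z)[:2];print(nm,P.round(3),(R.T@(P-c)).round(3))
E
python3 -m inch '0.3 -0.4 0.8 0 0 -1 1; 0.7 -1 1.4 0 0 -2 1; 1.2 -1.8 1.8 0 0 -3 1; 1.7 -2.6 1.8 0 0 -4 1; 2.2 -3.4 1.8 0 0 -5 1; 2.7 -4.2 1.8 0 0 -6 1; 3.2 -5 1.8 0 0 -7 1; 3.7 -5.6 1.8 0 0 -8 1' 10
```

```text
fix [ 0.591 -0.053] [ 0.065 -0.003]
fix [ 0.639 -0.042] [ 0.114 -0.002]
fix [0.569 0.051] [0.063 0.103]
fix [0.616 0.061] [0.111 0.104]
loose [ 0.514 -0.069] [-0.013 -0.005]
loose [ 0.561 -0.06 ] [ 0.034 -0.004]
tool [0.727 0.04 ] [0.217 0.062]
tool [0.687 0.034] [0.176 0.064]
tool [0.667 0.064] [0.162 0.097]
cup [0.697 0.059] [0.19  0.086]
time_s: 1.02
tcp_pos: [0.3293, 0.3978, 0.2644]
tool_rot: [0.533, 0.846, 0.0, -0.0]
ft_force: [0.7, 0.8, 0.7]
width: 0.479
grasp_force: 0.0
```

```bash
python3 -m inch '0.6 -0.8 0 0 0 -1 1; 1.2 -1.6 0 0 0 -2 1; 1.8 -2.4 0 0 0 -2.4 1; 2.4 -3.2 0 0 0 -2.4 1; 3 -4.1 0 0 0 -2.4 1; 3.6 -5 0 0 0 -2.4 1; 4.2 -5.9 0 0 0 -2.4 1; 4.7 -6.7 0 0 0 -2.4 1'
python3 -m inch '0.5 -0.7 0 0 0 0 1; 1 -1.5 0 0 0 0 1; 1.6 -2.3 0 0 0 0 1; 2.2 -3.2 0 0 0 0 1; 2.8 -4.1 0 0 0 0 1; 3.35 -4.95 0 0 0 0 1; 3.35 -4.95 0 0 0 0 1; 3.35 -4.95 0 0 0 0 1'
python3 - <<'E'
from h import *
o=ctrl.observe();s=snap("wrist");cv2.imwrite("pics/w1.png",s["img"]);print(o["tcp_pos"],o["tool_rot"],o["ft_force"],s["T_tool_cam"])
E
```

```text
time_s: 1.68
tcp_pos: [0.5165, 0.1314, 0.2643]
tool_rot: [0.633, 0.775, 0.0, 0.0]
ft_force: [0.7, 0.3, 0.2]
width: 0.007
grasp_force: 0.0
time_s: 2.35
tcp_pos: [0.6499, -0.0685, 0.2631]
tool_rot: [0.635, 0.773, -0.001, 0.0]
ft_force: [0.3, 0.5, -0.3]
width: 0.001
grasp_force: 0.0
[ 0.64988475 -0.06853035  0.26311842] [ 6.34700975e-01  7.72756754e-01 -1.27004827e-03  2.39487091e-04] [ 0.29738085  0.46084333 -0.3478764 ] [[ 1.09166958e-03 -9.55581863e-01 -2.94723787e-01  7.98344739e-02]
 [ 9.99999263e-01  1.19972872e-03 -1.85835788e-04  1.31371680e-04]
 [ 5.31169901e-04 -2.94723367e-01  9.55582469e-01 -1.92509833e-01]
 [ 0.00000000e+00  0.00000000e+00  0.00000000e+00  1.00000000e+00]]
```

View pics/w1.png

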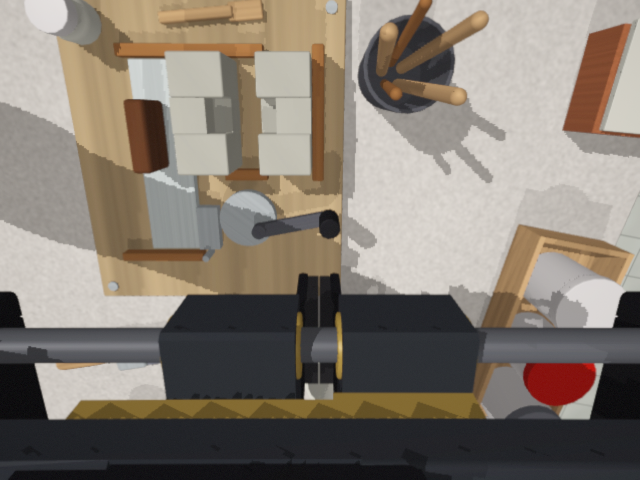

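The wrist view shows the knob top at (329,223), the pivot hub at (259,231), the block with its rear top edge near x≈126 (rows 98-172), and the fixed half's right edge at row 175. I'll refine the positions with it.

```bash
cat >> h.py <<'E'
def wview(s,o):
    from scipy.spatial.transform import Rotation as Ro
    T=np.eye(4);T[:3,:3]=Ro.from_quat(o["tool_rot"]).as_matrix();T[:3,3]=o["tcp_pos"]
    s["view"]=np.linalg.inv(T@np.array(s["T_tool_cam"]));return s
E
python3 - <<'E'
from jig import *
_,_,c,R,th,_=fit()
o=ctrl.observe();s=wview(snap("wrist"),o)
for nm,q,z in[("knob",(329,223),.085),("piv",(259,231),.043),("blkRL",(125,100),.079),("blkRR",(133,171),.079),("fixRR",(259,174),.085),("fixFR",(311,174),.085),("rearR corner",(104,296),.015),("frontL",(345,0),.015),("stop",(318,180),.05)]:
    P=onz(s,q,z)[:2];print(nm,P.round(4),(R.T@(P-c)).round(4))
E
```

```text
knob [ 0.6651 -0.0879] [ 0.1309 -0.0516]
piv [ 0.5933 -0.1244] [ 0.0535 -0.0737]
blkRL [ 0.4554 -0.0115] [-0.0604  0.0634]
blkRR [ 0.4665 -0.0763] [-0.0618 -0.0023]
fixRR [ 0.5885 -0.0533] [ 0.0623 -0.003 ]
fixFR [ 0.6377 -0.0432] [ 0.1126 -0.0025]
rearR corner [ 0.412  -0.2583] [-0.15   -0.1706]
frontL [0.6379 0.1256] [0.145  0.1632]
stop [ 0.6467 -0.0533] [ 0.1194 -0.0141]
```

```bash
python3 -m inch '0.2 0.1 -0.7 0 0 0 1; 0.35 0.19 -1.4 0 0 0 1; 0.35 0.19 -2.2 0 0 0 1; 0.35 0.19 -3 0 0 0 1; 0.35 0.19 -3.8 0 0 0 1; 0.35 0.19 -4.5 0 0 0 1; 0.35 0.19 -5 0 0 0 1; 0.35 0.19 -5.27 0 0 0 1'
cat > st.py <<'E'
from jig import *
import sys
c=np.array([.5267,-.0622]);th=.192;R=np.array([[np.cos(th),-np.sin(th)],[np.sin(th),np.cos(th)]])
o=ctrl.observe();p=np.array(o["tcp_pos"]);j=R.T@(p[:2]-c);d=j-[.055,-.075]
print("jig",j.round(4),"ang",np.degrees(np.arctan2(d[1],d[0])),"r",np.hypot(*d),p.round(4),np.round(o["ft_force"],1),o["time_s"])
if len(sys.argv)>1: # waypoints: angles,radius on circle about pivot, printed as units
    r=float(sys.argv[1])
    for a in sys.argv[2:]:
        a=np.radians(float(a));w=c+R@(np.array([.055,-.075])+r*np.array([np.cos(a),np.sin(a)]));print(((w-p[:2])/.04).round(2))
E
python3 st.py .08 30 20 10 0 -10 -20 -30 -40 -50 -60 -70 -80 -90 -100 -110
```

```text
time_s: 3.17
tcp_pos: [0.662, -0.0542, 0.0507]
tool_rot: [0.631, 0.775, -0.0, -0.002]
ft_force: [-0.8, -0.2, -0.5]
width: 0.007
grasp_force: 0.0
jig [ 0.1343 -0.018 ] ang 35.71647224171789 r 0.09766945142256844 [ 0.662  -0.0542  0.0507] [-0.8 -0.2 -0.5] 3.1667
[-0.16 -0.47]
[ 0.04 -0.75]
[ 0.19 -1.06]
[ 0.29 -1.4 ]
[ 0.33 -1.74]
[ 0.3  -2.09]
[ 0.22 -2.43]
[ 0.08 -2.75]
[-0.12 -3.04]
[-0.36 -3.29]
[-0.64 -3.49]
[-0.96 -3.64]
[-1.29 -3.74]
[-1.64 -3.78]
[-1.99 -3.75]
```

```bash
python3 -m inch '0 -0.1 0 0 0 0 1; 0.02 -0.25 0 0 0 0 1; 0.05 -0.4 0 0 0 0 1; 0.08 -0.55 0 0 0 0 1; 0.12 -0.7 0 0 0 0 1; 0.18 -0.85 0 0 0 0 1; 0.25 -1 0 0 0 0 1; 0.3 -1.15 0 0 0 0 1'
python3 st.py .082 0 -10 -20 -30 -40 -50 -60 -70 -80 -90 -100 -110
```

```text
time_s: 3.83
tcp_pos: [0.6763, -0.1032, 0.0548]
tool_rot: [0.633, 0.774, 0.001, -0.0]
ft_force: [-4.8, 3.4, 9.4]
width: 0.002
grasp_force: 4.5
jig [ 0.1391 -0.0688] ang 4.245713182413227 r 0.08429467140928412 [ 0.6763 -0.1032  0.0548] [-4.8  3.4  9.4] 3.8333
[-0.02 -0.16]
[ 0.02 -0.52]
[-0.01 -0.87]
[-0.09 -1.22]
[-0.24 -1.55]
[-0.44 -1.84]
[-0.69 -2.1 ]
[-0.98 -2.31]
[-1.3  -2.47]
[-1.64 -2.57]
[-2.  -2.6]
[-2.35 -2.58]
```

Run:
```python
from h import *
o=ctrl.observe();print(np.round(o["ft_force"],1),o["tcp_pos"],o["torque"])
a=snap("wrist")["img"][150:420,180:480];b=snap("scene")["img"][175:265,200:300]
cv2.imwrite("pics/w2.png",np.hstack([cv2.resize(a,(400,360)),cv2.resize(b,(400,360),interpolation=cv2.INTER_CUBIC)]))
```

```text
[-4.8  3.4  9.4] [ 0.67632882 -0.10315944  0.05480621] [ 0.7262254   1.06212227 -0.00281198]
```

View pics/w2.png

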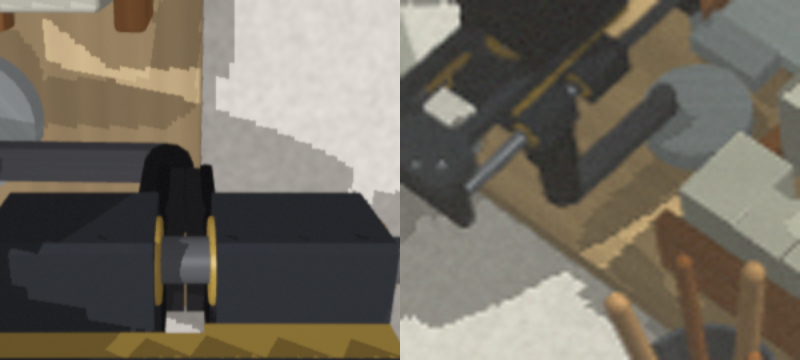

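Run:
```python
from jig import *
_,_,c,R,th,_=fit()
o=ctrl.observe();s=wview(snap("wrist"),o);g=lambda x,y:(180+x*.75,150+y*.75)
for q,z in[((165,147),.085),((143,168),.085),((165,165),.085),((100,142),.043),((100,182),.043),((20,142),.043)]:
    P=onz(s,g(*q),z)[:2];print((R.T@(P-c)).round(4))
tip=proj(s,o["tcp_pos"]);print("tip",(tip[0]-180)/.75,(tip[1]-150)/.75)
for a in(16,10,0,-5,-10,-15):
    k=np.array([.055,-.075])+.08*np.array([np.cos(np.radians(a)),np.sin(np.radians(a))]);w=c+R@k
    u=proj(s,[*w,.085]);print(a,(u[0]-180)/.75,(u[1]-150)/.75)
```

```text
[ 0.1324 -0.0546]
[ 0.1248 -0.0624]
[ 0.1324 -0.0612]
[ 0.1031 -0.0691]
[ 0.1024 -0.0878]
[ 0.0691 -0.0694]
tip 184.41608326779615 156.0446827791744
16 163.60416191542723 142.47690860428028
10 169.1655123886861 164.7223629582201
0 172.6277047443679 201.19691771718263
-5 171.73531840994784 218.87473418015057
-10 169.17556102498006 236.02316203516625
-15 165.02034262686 252.53914647959633
```

The picture is ambiguous because the fingers and the knob are both black. I'll take a brightened composite with the projected tip marked.

Run:
```python
from h import *
o=ctrl.observe();s=wview(snap("wrist"),o);L=[]
lut=np.clip(255*(np.arange(256)/255.)**.4,0,255).astype(np.uint8)
for t,w in((s,110),(snap("scene"),45),(snap("side"),45)):
    u=np.round(proj(t,o["tcp_pos"])).astype(int);print(u)
    x0=max(0,u[0]-w);y0=max(0,u[1]-w)
    im=cv2.resize(cv2.LUT(t["img"],lut)[y0:u[1]+w,x0:u[0]+w],(266,400) if 0 else (266,266),interpolation=cv2.INTER_CUBIC)
    k=266/(2*w);cv2.circle(im,(int(w*k),int(w*k)),2,(0,0,255),-1);L.append(im)
im=np.hstack(L);cv2.imwrite("pics/w3.png",im)
```

```text
[318 267]
[241 222]
[284 178]
```

View pics/w3.png

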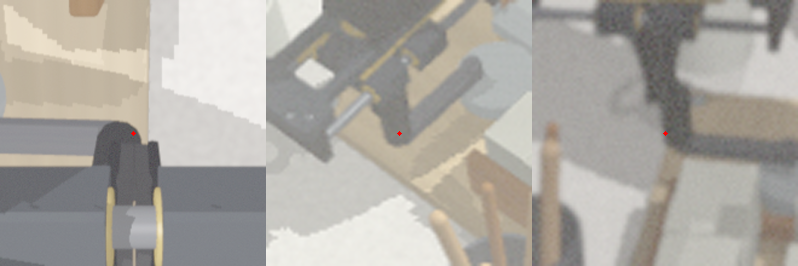

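```bash
python3 -m inch '0 0 0 0 0 0 1; 0 0 0 0 0 0 1; 0 0 0 0 0 0 1; 0 0 0 0 0 0 1; 0 0 0 0 0 0 1; 0 0 0 0 0 0 1; 0 0 0 0 0 0 1; 0 0 0 0 0 0 1'; python3 -m inch '0 0.1 0 0 0 0 1; 0 0.2 0 0 0 0 1; 0 0.4 0 0 0 0 1; 0 0.6 0 0 0 0 1; 0 0.8 0 0 0 0 1; 0 0.8 0 0 0 0 1; 0 0.8 0 0 0 0 1; 0 0.8 0 0 0 0 1'; python3 st.py
python3 - <<'E'
from h import *
o=ctrl.observe();s=wview(snap("wrist"),o);np.save("w4.npy",s["img"])
lut=np.clip(255*(np.arange(256)/255.)**.5,0,255).astype(np.uint8)
im=cv2.LUT(s["img"],lut)[150:420,170:470];u=proj(s,o["tcp_pos"]);print(u)
cv2.imwrite("pics/w4.png",cv2.resize(im,(600,540)))
E
```

```text
time_s: 4.85
tcp_pos: [0.6767, -0.1048, 0.0549]
tool_rot: [0.633, 0.774, 0.0, 0.001]
ft_force: [-0.2, -0.9, 4.6]
width: 0.005
grasp_force: 3.0
time_s: 5.52
tcp_pos: [0.6755, -0.0711, 0.053]
tool_rot: [0.632, 0.775, -0.0, -0.0]
ft_force: [0.1, -0.1, 0.3]
width: 0.009
grasp_force: 0.0
jig [ 0.1444 -0.0371] ang 22.962093591062466 r 0.0971111925733767 [ 0.6755 -0.0711  0.053 ] [ 0.1 -0.1  0.3] 5.5167
(np.float64(318.3154411187285), np.float64(267.03110829935093))
```

View pics/w4.png

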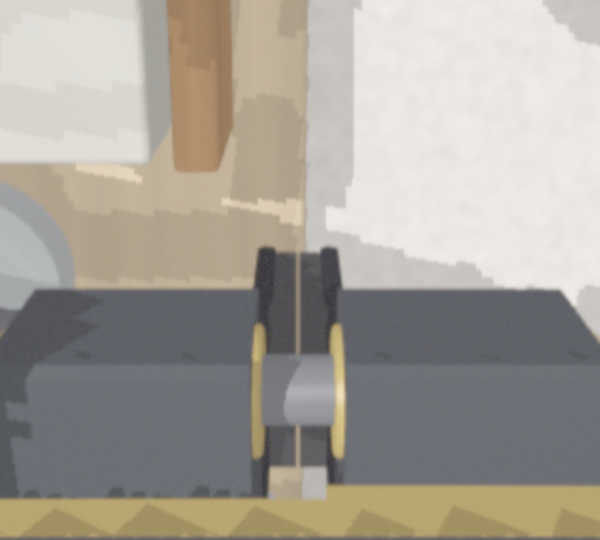

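Run:
```python
from jig import *
_,_,c,R,th,_=fit();c=np.array([.5267,-.0622])
s=snap("scene");t=snap("side");o=ctrl.observe()
f=lambda x,y:(196+(x-266)/2.956,177+y/2.956)
for q in[(475,70),(440,100),(415,122),(400,135)]: print((R.T@(onz(s,f(*q),.043)[:2]-c)).round(4))
lut=np.clip(255*(np.arange(256)/255.)**.45,0,255).astype(np.uint8)
A=[]
for im,(x,y),w in((s["img"],(245,215),45),(t["img"],(300,180),45)):
    A.append(cv2.resize(cv2.LUT(im,lut)[y-w:y+w,x-w:x+w],(400,400),interpolation=cv2.INTER_CUBIC))
cv2.imwrite("pics/w5.png",np.hstack(A))
print(proj(s,o["tcp_pos"]),proj(t,o["tcp_pos"]))
```

```text
[ 0.0547 -0.0721]
[ 0.0918 -0.0739]
[ 0.1182 -0.0749]
[ 0.1338 -0.0756]
(np.float64(249.96805805139712), np.float64(232.26676462642675)) (np.float64(278.30624467863436), np.float64(188.01219219926753))
```

View pics/w5.png

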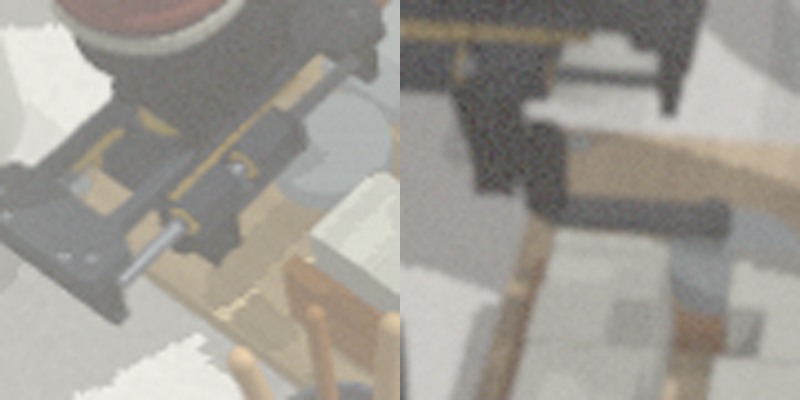

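Run:
```python
from jig import *
from scipy.spatial.transform import Rotation as Ro
o=ctrl.observe();s=wview(snap("wrist"),o);M=Ro.from_quat(o["tool_rot"]).as_matrix()
t=snap("side");u=snap("scene")
for x in(0,.009):
  for d in(0,.01,.02,.03):
    P=np.array(o["tcp_pos"])+M@[x,0,-d];print(x,d,np.round(proj(s,P)),"side crop",np.round((np.array(proj(t,P))-[255,135])*4.44)+[400,0],"scene crop",np.round((np.array(proj(u,P))-[200,170])*4.44))
```

```text
0 0 [318. 267.] side crop [503. 235.] scene crop [222. 276.]
0 0.01 [318. 274.] side crop [502. 219.] scene crop [219. 265.]
0 0.02 [318. 283.] side crop [501. 202.] scene crop [217. 253.]
0 0.03 [318. 292.] side crop [499. 184.] scene crop [214. 242.]
0.009 0 [318. 251.] side crop [500. 248.] scene crop [236. 286.]
0.009 0.01 [318. 258.] side crop [498. 231.] scene crop [233. 275.]
0.009 0.02 [318. 266.] side crop [497. 214.] scene crop [230. 263.]
0.009 0.03 [318. 274.] side crop [495. 197.] scene crop [228. 251.]
```

The pictures show the closed fingertips about 25 mm higher than the reported TCP, so they had been dragging across the knob top. The lever is now at about -2°. I'll go lower.

```bash
python3 -m inch '0 0 -0.2 0 0 0 1; 0 0 -0.4 0 0 0 1; 0 0 -0.62 0 0 0 1; 0 -0.05 -0.62 0 0 0 1; 0 -0.1 -0.62 0 0 0 1; 0 -0.2 -0.62 0 0 0 1; 0 -0.3 -0.62 0 0 0 1; 0 -0.4 -0.62 0 0 0 1'
python3 -m inch '0 -0.1 0 0 0 0 1; 0 -0.2 0 0 0 0 1; 0 -0.3 0 0 0 0 1; 0 -0.4 0 0 0 0 1; 0 -0.5 0 0 0 0 1; 0 -0.5 0 0 0 0 1; 0 -0.5 0 0 0 0 1; 0 -0.5 0 0 0 0 1'
python3 st.py .083 0 -10 -20 -30 -40 -50 -60 -70 -80 -90 -100 -110
```

```text
time_s: 6.53
tcp_pos: [0.6759, -0.088, 0.0288]
tool_rot: [0.633, 0.774, 0.0, 0.0]
ft_force: [0.0, -0.3, 0.1]
width: 0.008
grasp_force: 0.8
time_s: 7.2
tcp_pos: [0.6759, -0.1068, 0.0286]
tool_rot: [0.633, 0.775, 0.0, 0.0]
ft_force: [1.0, 3.9, 1.3]
width: 0.002
grasp_force: 1.3
jig [ 0.138  -0.0723] ang 1.8964126477666834 r 0.08302710718556132 [ 0.6759 -0.1068  0.0286] [1.  3.9 1.3] 7.2
[ 0.01 -0.07]
[ 0.05 -0.43]
[ 0.03 -0.79]
[-0.06 -1.14]
[-0.21 -1.47]
[-0.41 -1.77]
[-0.66 -2.03]
[-0.95 -2.24]
[-1.28 -2.4 ]
[-1.63 -2.5 ]
[-1.99 -2.54]
[-2.35 -2.51]
```

```bash
python3 -m inch '0.06 -0.2 0 0 0 0 1; 0.1 -0.43 0 0 0 0 1; 0.09 -0.62 0 0 0 0 1; 0.08 -0.8 0 0 0 0 1; 0.05 -0.98 0 0 0 0 1; 0 -1.15 0 0 0 0 1; -0.07 -1.32 0 0 0 0 1; -0.15 -1.48 0 0 0 0 1'
python3 st.py .085 -30 -40 -50 -60 -70 -80 -90 -100 -110 -115
```

```text
time_s: 7.87
tcp_pos: [0.6698, -0.1666, 0.0284]
tool_rot: [0.632, 0.775, 0.0, 0.0]
ft_force: [2.6, 2.2, -0.2]
width: 0.007
grasp_force: 1.7
jig [ 0.1206 -0.1298] ang -39.868645989668586 r 0.08543678019292912 [ 0.6698 -0.1666  0.0284] [ 2.6  2.2 -0.2] 7.8667
[0.14 0.34]
[-0.01  0.  ]
[-0.22 -0.31]
[-0.48 -0.57]
[-0.78 -0.79]
[-1.11 -0.95]
[-1.47 -1.05]
[-1.83 -1.09]
[-2.2  -1.07]
[-2.38 -1.03]
```

```bash
python3 -m inch '-0.1 -0.16 0 0 0 0 1; -0.22 -0.31 0 0 0 0 1; -0.36 -0.46 0 0 0 0 1; -0.52 -0.6 0 0 0 0 1; -0.7 -0.74 0 0 0 0 1; -0.9 -0.86 0 0 0 0 1; -1.1 -0.95 0 0 0 0 1; -1.3 -1.01 0 0 0 0 1'
python3 st.py .085 -80 -90 -95 -100 -105 -110 -115 -120
python3 - <<'E'
from jig import *
c=np.array([.5267,-.0622]);R=fit()[3]
lut=np.clip(255*(np.arange(256)/255.)**.45,0,255).astype(np.uint8)
A=[]
for n,(x,y),w in(("scene",(255,195),50),("side",(320,185),50)):
    im=snap(n)["img"];A.append(cv2.resize(cv2.LUT(im,lut)[y-w:y+w,x-w:x+w],(400,400),interpolation=cv2.INTER_CUBIC))
cv2.imwrite("pics/w6.png",np.hstack(A))
E
```

```text
time_s: 8.53
tcp_pos: [0.6172, -0.2071, 0.0285]
tool_rot: [0.633, 0.774, 0.0, 0.0]
ft_force: [4.6, 5.0, 0.6]
width: 0.009
grasp_force: 2.6
jig [ 0.0612 -0.1595] ang -85.82125135764677 r 0.08473771906681764 [ 0.6172 -0.2071  0.0285] [4.6 5.  0.6] 8.5333
[0.21 0.06]
[-0.15 -0.04]
[-0.33 -0.07]
[-0.52 -0.08]
[-0.7  -0.08]
[-0.89 -0.05]
[-1.07 -0.02]
[-1.25  0.04]
```

```bash
python3 -m inch '-0.15 -0.04 0 0 0 0 1; -0.3 -0.06 0 0 0 0 1; -0.45 -0.08 0 0 0 0 1; -0.6 -0.08 0 0 0 0 1; -0.74 -0.07 0 0 0 0 1; -0.86 -0.06 0 0 0 0 1; -0.96 -0.04 0 0 0 0 1; -1.03 -0.03 0 0 0 0 1'
python3 st.py .085 -110 -115 -120
python3 - <<'E'
from h import *
lut=np.clip(255*(np.arange(256)/255.)**.45,0,255).astype(np.uint8)
A=[]
for n,(x,y),w in(("scene",(255,195),50),("side",(335,185),50)):
    im=snap(n)["img"];A.append(cv2.resize(cv2.LUT(im,lut)[y-w:y+w,x-w:x+w],(400,400),interpolation=cv2.INTER_CUBIC))
cv2.imwrite("pics/w7.png",np.hstack(A))
E
```

```text
time_s: 9.35
tcp_pos: [0.5781, -0.2056, 0.0285]
tool_rot: [0.632, 0.775, 0.002, 0.0]
ft_force: [9.0, 9.0, -0.9]
width: 0.007
grasp_force: 4.8
jig [ 0.0231 -0.1505] ang -112.91826141956616 r 0.08200180520274168 [ 0.5781 -0.2056  0.0285] [ 9.   9.  -0.9] 9.35
[ 0.09 -0.09]
[-0.09 -0.06]
[-0.27 -0.  ]
```

View pics/w7.png

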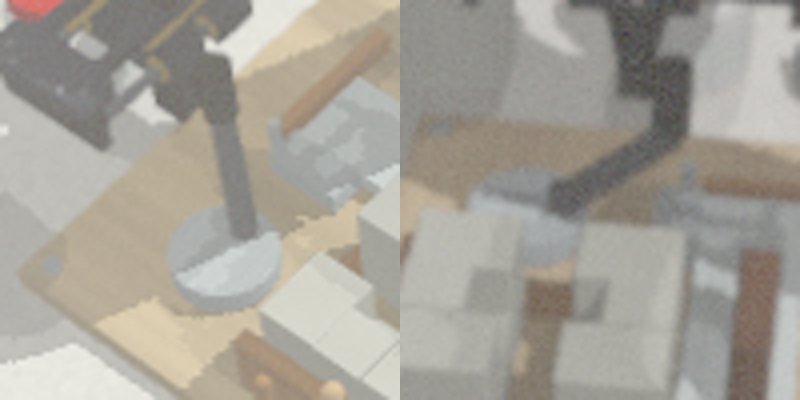

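The lever now points back and right. In the scene crop the hub is at (243,232) and the bar meets the knob at about (222,115). I'll compute its angle.

Run:
```python
from h import *
c=np.array([.5267,-.0622]);th=.192;R=np.array([[np.cos(th),-np.sin(th)],[np.sin(th),np.cos(th)]])
s=snap("scene");t=snap("side")
f=lambda q:(205+q[0]/4,145+q[1]/4);g=lambda q:(285+(q[0]-400)/4,135+q[1]/4)
J=lambda S,q,z:R.T@(onz(S,q,z)[:2]-c)
for S,a,b,k in((s,f((243,232)),f((226,130)),f((220,65))),(t,g((562,195)),g((662,138)),g((672,72)))):
    A,B,K=J(S,a,.043),J(S,b,.043),J(S,k,.085);d=B-A;print(A,B,K,"cam deg",np.degrees(np.arctan2(d[1],d[0]))+130, "by knob",np.degrees(np.arctan2(K[1]+.075,K[0]-.055))+130)
```

```text
[ 0.06078725 -0.06940812] [ 0.01278903 -0.1267501 ] [ 0.00219938 -0.13507548] cam deg 0.06891495106270895 by knob -1.3123848695735774
[ 0.05249397 -0.07626138] [ 0.00589519 -0.13118757] [ 0.00220301 -0.133984  ] cam deg -0.3109081052447209 by knob -1.8319463553866058
```

Both views put the cam at about 0°. I'll retreat and go behind the block.

```bash
python3 -m inch '0.2 -0.1 0 0 0 0 1; 0.45 -0.2 0 0 0 0 1; 0.5 -0.2 0.4 0 0 0 1; 0.5 -0.2 1 0 0 0 1; 0.5 -0.2 1.7 0 0 0 1; 0.5 -0.2 2.5 0 0 0 1; 0.5 -0.2 2.6 0 0 0 1; 0.5 -0.2 2.6 0 0 0 1'
python3 -m inch '-0.5 0.5 0 0 0 0 1; -1.1 1.1 0 0 0 0 1; -1.8 1.8 0 0 0 0 1; -2.5 2.5 0 0 0 0 1; -3.2 3.2 0 0 0 0 1; -3.8 3.8 0 0 0 0 1; -4.19 4.1 0 0 0 0 1; -4.19 4.1 0 0 0 0 1'
python3 st.py
```

```text
time_s: 10.22
tcp_pos: [0.5974, -0.2178, 0.1346]
tool_rot: [0.633, 0.774, 0.0, 0.002]
ft_force: [0.0, -0.3, -0.5]
width: 0.005
grasp_force: 0.0
time_s: 10.88
tcp_pos: [0.4254, -0.0495, 0.131]
tool_rot: [0.631, 0.776, -0.0, -0.002]
ft_force: [0.5, 0.0, -0.2]
width: 0.006
grasp_force: 0.0
jig [-0.0971  0.0318] ang 144.9093140983376 r 0.18582946884304186 [ 0.4254 -0.0495  0.131 ] [ 0.5  0.  -0.2] 10.8833
```

```bash
python3 -m inch '0 0 -0.5 0 0 0 1; 0 0 -1 0 0 0 1; 0 0 -1.6 0 0 0 1; 0 0 -2.1 0 0 0 1; 0 0 -2.4 0 0 0 1; 0.1 0.02 -2.4 0 0 0 1; 0.2 0.04 -2.4 0 0 0 1; 0.3 0.06 -2.4 0 0 0 1'; python3 st.py
python3 -m inch '0.1 0.02 0 0 0 0 1; 0.2 0.04 0 0 0 0 1; 0.3 0.06 0 0 0 0 1; 0.4 0.08 0 0 0 0 1; 0.5 0.1 0 0 0 0 1; 0.5 0.1 0 0 0 0 1; 0.5 0.1 0 0 0 0 1; 0.5 0.1 0 0 0 0 1'; python3 st.py
```

```text
time_s: 11.55
tcp_pos: [0.4418, -0.05, 0.0368]
tool_rot: [0.633, 0.774, -0.0, 0.0]
ft_force: [0.1, 0.7, 0.5]
width: 0.005
grasp_force: 0.0
jig [-0.081   0.0282] ang 142.803543250404 r 0.17074537236481396 [ 0.4418 -0.05    0.0368] [0.1 0.7 0.5] 11.55
time_s: 12.22
tcp_pos: [0.4607, -0.0456, 0.0363]
tool_rot: [0.633, 0.774, -0.0, -0.0]
ft_force: [-2.6, 0.2, -1.5]
width: 0.002
grasp_force: 1.2
jig [-0.0616  0.0289] ang 138.2974827204547 r 0.1562375587031914 [ 0.4607 -0.0456  0.0363] [-2.6  0.2 -1.5] 12.2167
```

```bash
python3 -m inch '0.08 0.015 0 0 0 0 1; 0.16 0.03 0 0 0 0 1; 0.24 0.045 0 0 0 0 1; 0.32 0.06 0 0 0 0 1; 0.38 0.075 0 0 0 0 1; 0.42 0.08 0 0 0 0 1; 0.42 0.08 0 0 0 0 1; 0.42 0.08 0 0 0 0 1'; python3 st.py
python3 -m inch '0.05 0.01 0 0 0 0 1; 0.1 0.02 0 0 0 0 1; 0.15 0.03 0 0 0 0 1; 0.2 0.04 0 0 0 0 1; 0.2 0.04 0 0 0 0 1; 0.2 0.04 0 0 0 0 1; 0.2 0.04 0 0 0 0 1; 0.2 0.04 0 0 0 0 1'; python3 st.py
```

```text
time_s: 12.88
tcp_pos: [0.4769, -0.0424, 0.0362]
tool_rot: [0.633, 0.774, -0.0, -0.001]
ft_force: [-5.2, -1.1, 1.3]
width: 0.009
grasp_force: 2.5
jig [-0.0451  0.029 ] ang 133.92347420266356 r 0.14433224424670596 [ 0.4769 -0.0424  0.0362] [-5.2 -1.1  1.3] 12.8833
time_s: 13.55
tcp_pos: [0.4803, -0.0416, 0.0355]
tool_rot: [0.633, 0.774, -0.003, -0.004]
ft_force: [-23.2, -3.5, 17.3]
width: 0.008
grasp_force: 11.9
jig [-0.0416  0.0291] ang 132.857333222837 r 0.1419737596975591 [ 0.4803 -0.0416  0.0355] [-23.2  -3.5  17.3] 13.55
```

The push stopped hard at jig x -0.0416, against a predicted -0.042 for home. I'll back off.

```bash
python3 -m inch '-0.15 -0.03 0 0 0 0 1; -0.35 -0.07 0 0 0 0 1; -0.6 -0.11 0 0 0 0 1; -0.8 -0.15 0 0 0 0 1; -0.9 -0.17 0.5 0 0 0 1; -0.9 -0.17 1.2 0 0 0 1; -0.9 -0.17 2 0 0 0 1; -0.9 -0.17 2.8 0 0 0 1'
python3 -m inch '0 0 0.5 0 0 0 1; 0 0 1 0 0 0 1; 0 0 1.5 0 0 0 1; 0 0 1.5 0 0 0 1; 0 0 1.5 0 0 0 1; 0 0 1.5 0 0 0 1; 0 0 1.5 0 0 0 1; 0 0 1.5 0 0 0 1'
python3 - <<'E'
from h import *
c=np.array([.5267,-.0622]);th=.192;R=np.array([[np.cos(th),-np.sin(th)],[np.sin(th),np.cos(th)]])
s=snap("scene");im=s["img"]
def where(name,hi,z,box):
    x0,x1,y0,y1=box;m=cv2.inRange(im[y0:y1,x0:x1],(0,0,0),hi)
    n,l,st,ce=cv2.connectedComponentsWithStats(m)
    for i in range(1,n):
        if st[i][4]>15: q=ce[i]+[x0,y0];print(name,st[i],q.round(1),(R.T@(onz(s,q,z)[:2]-c)).round(4))
where("dark",(45,45,45),.065,(240,350,145,240))
def gap(S,n,):
    # intensity along jig x at the top plane, on the halves' right part
    v=[]
    for x in np.arange(-.02,.12,.002):
        a=[]
        for y in(.008,.015,.022):
            u=proj(S,[*(c+R@np.array([x,y])),.085]);a.append(S["img"][int(round(u[1])),int(round(u[0]))].mean())
        v.append(int(np.mean(a)))
    print(n,v)
gap(s,"scene");gap(snap("side"),"side")
E
python3 st.py
```

```text
time_s: 14.22
tcp_pos: [0.4493, -0.0478, 0.1498]
tool_rot: [0.633, 0.774, 0.0, 0.0]
ft_force: [1.1, -0.1, 0.6]
width: 0.003
grasp_force: 0.0
time_s: 14.88
tcp_pos: [0.4491, -0.0476, 0.2075]
tool_rot: [0.633, 0.774, -0.001, -0.0]
ft_force: [0.5, -0.0, 0.0]
width: 0.001
grasp_force: 0.0
scene [74, 75, 74, 74, 73, 71, 63, 61, 60, 59, 59, 70, 74, 101, 103, 118, 113, 135, 166, 166, 165, 167, 165, 166, 164, 165, 165, 164, 164, 165, 165, 166, 166, 167, 167, 167, 168, 167, 168, 168, 168, 142, 134, 166, 166, 166, 165, 165, 166, 165, 164, 164, 164, 164, 165, 164, 165, 166, 166, 167, 166, 167, 168, 166, 167, 166, 127, 95, 93, 92]
side [41, 42, 40, 53, 89, 130, 141, 141, 142, 141, 143, 143, 141, 129, 87, 76, 93, 115, 121, 120, 119, 119, 119, 117, 120, 120, 120, 119, 120, 118, 121, 121, 119, 120, 121, 120, 122, 120, 121, 123, 116, 107, 112, 120, 120, 122, 119, 119, 119, 117, 121, 119, 120, 120, 119, 120, 120, 121, 120, 120, 121, 122, 120, 122, 120, 117, 91, 71, 74, 84]
jig [-0.0732  0.0291] ang 140.91775556123739 r 0.16511216408800974 [ 0.4493 -0.0476  0.2077] [ 0.2  0.4 -0.1] 14.9833
```

The two halves now run on continuously, with only a hairline seam at x≈0.063, so the mould is closed.

```bash
python3 -c "
from cell import ctrl
print(ctrl.close_job())"
```

```text
the job is handed in; nothing more can be done
None
```

I turned the cam to its low point (measured at about 0°), then pushed the slide home until it stopped hard; the last images show the mould closed with only a hairline seam. The job is handed in, but no verdict came back, and I did not re-measure the cam after the push.

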